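# Lay the standing slide box down in its tray

### The job

The blue box of glass microscope slides stands on end in the white tray, close to the tray's left-hand end rim as seen from the robot, with its lid towards that rim. Without gripping or lifting it, tip it over away from that rim with the fingers and ease it down onto its back, lid up, keeping it held up from below until it is almost flat so that it never drops; then gently push it along the tray until its foot end sits square and flush against the left-hand rim. Leave the green slide box and everything else where it is.

Things in the scene. Friction and masses are not known exactly. Their poses are not given: they have to be found in the camera images.
- slidebox: the blue closed slide box to lay down, rigid, 0.3 to 0.55 kg, 36 (x) x 92 (y) x 200 (z) mm on end. Origin: centre of its underside as it stands; z up its length, x through its thickness to the lid (white card), which faces the tray's left-hand rim at first. It goes over towards its own -x, on its foot edge at x = -18 mm; past about 10 degrees it falls by itself. Lying properly, its x points up
- foot_left (a point): one end (y = +46 mm) of that foot edge of the blue box: x = -18, z = 0 mm in its frame. It stays on the tray floor throughout, and at the end touches the left-hand rim
- foot_right (a point): other end (y = -46 mm) of the same foot edge
- top_near (a point): middle of the top edge on the side that goes down: x = -18, y = 0, z = 200 mm in the blue box's frame
- tray: shallow white tray, fixed to the bench, inside 330 (x) x 400 (y) mm, floor 4 mm thick, so floor top at 4 mm above the bench; rims all round 4 mm thick and 16 mm above the floor. Origin: centre of its underside; x runs along the boxes, from the right-hand rim to the left-hand rim as the robot sees them, y towards the robot
- tray_stop (a point): middle of the inner face of the tray's left-hand rim (its +x end), at floor level: the stop, a plane square to the tray's x; axes as the tray's
- other_box: green slide box of the same size, loose, lying lid up along the tray's x in the other half of the tray, 4 mm from the left-hand rim. Origin: on the tray floor under its centre line, 26 mm in from its foot end; it reaches from x = +26 to -174 mm and y = -46 to +46 mm, 36 mm high. Leave alone
- dropper: amber dropper bottle with black cap, 36 mm diameter, 80 mm tall, standing in the tray beyond the green box's right-hand end. Origin: centre of its underside. Leave alone
- stain_jar: square glass staining jar with white lid, 57 x 57 x 92 mm, on the bench to the left of the tray. Origin: centre of its underside. Leave alone
- tube_rack: orange tube rack with four capped tubes, 45 x 100 x 90 mm, on the bench to the left of the tray. Origin: centre of its underside. Leave alone
- beaker: small glass beaker, 60 mm diameter, 75 mm tall, on the bench to the right of the tray. Origin: centre of its underside. Leave alone
- pipette: white and grey adjustable pipette lying on the bench to the left of the tray, about 270 x 40 x 28 mm. Origin: under its middle, x towards its yellow tip. Leave alone
- index_tray: flat white slide index tray, 150 x 200 x 18 mm, on the bench to the right of the tray. Origin: centre of its underside. Leave alone
Not all that is in view belongs to the job. There is more than one size of the slidebox; the one meant has the size given above.

How it is judged:
On the way:
1. the blue slide box has been eased down onto its back, lid up (angle between slidebox's own x axis and vertical below 0.06 rad), for 0.2 s.
At the end, for the whole second after the job is handed in: The blue slide box lies flat on the tray floor, lid up (within 0.04 rad), at rest, with both corners of its foot end within 4 mm of the tray's left-hand rim; the green box is within 10 mm of where it was (angle between slidebox's own x axis and vertical below 0.04 rad and x of foot_left in the frame of tray_stop between -0.004 and 0.004 m and x of foot_right in the frame of tray_stop between -0.004 and 0.004 m and height (world z) of each of foot_left, foot_right below 0.008 m and linear speed of slidebox below 0.02 m/s and distance of other_box from where it was at the start of the episode below 0.01 m); the robot touches nothing.
It fails at once if the blue box falls instead of being eased down (turns faster than 5 rad/s) (angular speed of slidebox above 5 rad/s).
It fails at once if the blue box is gripped between the fingers or pushed hard (over 35 N from the fingers) (contact force between the fingers and slidebox above 35 N).
It fails at once if the foot edge of the blue box is lifted more than about 14 mm off the tray floor (height (world z) of any of foot_left, foot_right above 0.018 m).
It fails at once if something that should be left alone is moved by more than 10 mm (distance of any of other_box, dropper, stain_jar, tube_rack, beaker, pipette, index_tray from where it was at the start of the episode above 0.01 m).
It also fails if it takes over 61 s, if anything falls off the work surface, if the arm or the gripper's body presses on something with over 40 N, if the wrist force passes 120 N, or if a joint passes its speed limit or range.

### The arm

A 6-joint arm with a two-finger parallel gripper is mounted at the origin on the work surface. World frame = base frame: x ahead of the robot, y to its left, z up, the work surface at z = 0. Lengths are in m, angles in rad, forces in N, time in s.
With the tool pointing down it reaches from about 0.35 to 0.725 m from the base axis. Payload 6 kg.
Tool frame: the origin (TCP) lies between the finger pads; the fingertips stand 14 mm ahead of it and the grasp point (between the pads) lies 5 mm behind it; z points along the fingers, x is the direction in which the jaws open and shut, and the axes are right-handed (so a half turn about z gives the same grasp; the last joint's range is limited). The gripper opens to 85 mm and grips with 20 to 120 N. Pads are 22 mm wide; open, the fingers measure 114 mm over their backs; the gripper's body (76 mm by 85 mm) begins 54 mm behind the grasp point. The pads swing forward as they close: fully open they stand 13 mm farther back than shut.
Start: joints at [-0.949, 0.04, 0.085, 0, -1.615, -0.334], TCP at [0.17, -0.575, 0.223] pointing down, gripper open.
Joint ranges: [-2.56, 2.56], [-1.29, 2.01], [-1.08, 1.49], [-3.29, 1.98], [-2.81, -0.18], [-2.99, 2.99]. Speed limits (rad/s): [2.57, 2.57, 3.01, 3.14, 3.14, 3.14].

### API

Orientations are given as a 3x3 rotation matrix whose columns are the frame's x, y, z axes.
In Python, from station import r gives the robot as it stands.
- The arm moves only by the shell command python3 -m pendant 'ROWS' [FORCE]. ROWS is JSON, a list of rows, each a list of 7 numbers: the shift along the tool's x, y, z in cm, then the turn, a rotation vector about the tool's x, y, z in degrees, then the closure, from 0 (fully open) to 1 (shut). In form: [[dx, dy, dz, wx, wy, wz, gripper], ...]. A call has 1 to 20 rows; each row shifts and turns the pose as measured when the row begins, along the tool's axes as they then stand; what a row does not reach is not made up. A row lasts 1/12 s, in which the tool goes at most 41.7 mm and 7.16 degrees, less where a joint would pass 70% of its speed; a pose out of reach is approached as far as the arm can. A call with a gripper value outside its range is refused whole. The fingers move at their own pace and stop on an object; FORCE is the grip in N (left out, the last holds). Time passes only in rows, so rows that do not move let the fingers close. It gives the time, the measured TCP pose, the force and the opening at its end, in the units of the state.
- r.get_obs(): the state, without advancing time (a new reading comes with each control period).
- r.get_image(name): name is "side" or "top" or "wrist"; returns the picture (420x560x3 uint8, blue, green, red); there is no depth.
- r.get_calibration(name): a dict with "mtx" (3x3 intrinsics, pixels), "k1" (the pictures are not rectified: a ray, as slopes to the right and down, at radius r is drawn at 1 + k1 r^2 times it, then the intrinsics apply), "position" and "rotation" of the camera in the world. Camera axes: x right, y down, z forward; pixel columns grow to the right and rows downward; lengths in m; the calibration is good to about 2 mm. A picture is of the moment at which its call begins: read the wrist's pose just before it. get_calibration takes no time and is no camera call; for the wrist camera it gives the pose at the moment of the call.
- r.finish_job(): hands the job in, once; it reports no verdict.
The state is a dict: "time_s": time; "joint_positions": joint angles; "dq": joint speeds; "joint_efforts": joint torques, N m; "ee_pos": TCP position; "eef_rot": TCP orientation; "ft_force": force on the tool from outside, world axes, zero at the start; "torque": the same for the moment, N m; "gripper_width": finger opening in m.
Only numpy, scipy, OpenCV 4.12 (cv2) and the standard library are available. Lean on these libraries where they do the work, as an engineer would, in place of code of your own. Each camera call takes 0.05 s, during which the arm holds its last target.

## Working session

There is one attempt and no reset: what is moved stays moved. The work goes in short steps, Python scripts to look and compute and a shell command to move; the robot and the scene stay as the last step left them, time stands still between calls to the robot, and variables do not carry over. Pictures are saved under pics/ and viewed, and the job is handed in when it is done.

```bash
ls; mkdir -p pics; cat > h.py <<'E'
import numpy as np,cv2
from station import r
def P(n):
    im=r.get_image(n); return im
E
python3 - <<'E'
from h import *
for n in ["side","top"]:
    c=r.get_calibration(n); print(n,c)
    cv2.imwrite(f"pics/{n}0.png",r.get_image(n))
o=r.get_obs(); print({k:np.round(v,3).tolist() for k,v in o.items()})
E
```

```text
pics
side {'mtx': array([[511.27174082,   0.        , 279.33952094],
       [  0.        , 511.27174082, 217.99224886],
       [  0.        ,   0.        ,   1.        ]]), 'k1': 0.05228139474471349, 'position': array([0.43149474, 1.20286075, 0.79689303]), 'rotation': array([[-0.99975317,  0.00939011,  0.02013506],
       [-0.01327928,  0.47402422, -0.88041167],
       [-0.01781167, -0.88046173, -0.47378252]])}
top {'mtx': array([[387.61681641,   0.        , 277.285227  ],
       [  0.        , 387.61681641, 214.24468034],
       [  0.        ,   0.        ,   1.        ]]), 'k1': -0.10699704698410113, 'position': array([ 0.30884203, -0.00232272,  1.28302941]), 'rotation': array([[-0.02669244, -0.98734843,  0.15630291],
       [-0.99962959,  0.0255331 , -0.00942068],
       [ 0.0053106 , -0.15649647, -0.98766424]])}
{'time_s': 0.1, 'joint_positions': [-0.949, 0.041, 0.084, -0.0, -1.616, -0.334], 'dq': [0.002, -0.003, 0.003, 0.002, -0.002, -0.001], 'joint_efforts': [-0.005, -36.934, 34.828, 6.952, -0.004, -0.0], 'ee_pos': [0.17, -0.575, 0.223], 'eef_rot': [[-0.284, 0.959, -0.001], [0.959, 0.284, 0.002], [0.002, -0.0, -1.0]], 'ft_force': [-0.189, -1.04, -0.087], 'torque': [0.028, -0.021, 0.031], 'gripper_width': 0.086}
```

View pics/side0.png

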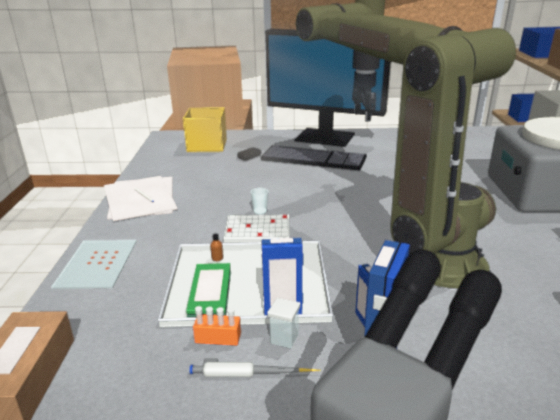

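View pics/top0.png

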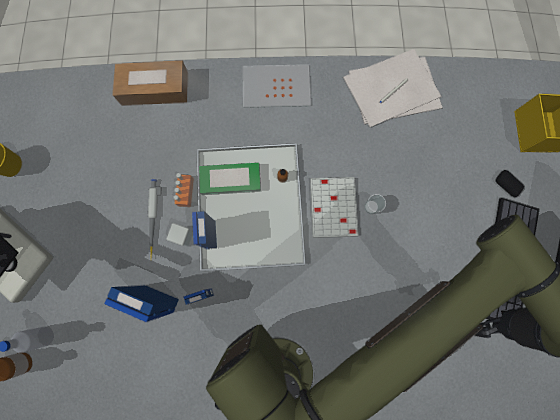

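```bash
cat >> h.py <<'E'
def ray(cal,uv):
    m=cal["mtx"]; d=(np.array(uv,float)-[m[0,2],m[1,2]])/[m[0,0],m[1,1]]
    s=d.copy()
    for _ in range(20): s=d/(1+cal["k1"]*(s@s))
    return cal["position"],cal["rotation"]@np.array([s[0],s[1],1.])
def plane(cal,uv,z):
    p,d=ray(cal,uv); return p+d*(z-p[2])/d[2]
def proj(cal,p):
    q=cal["rotation"].T@(np.array(p)-cal["position"]); s=q[:2]/q[2]; s=s*(1+cal["k1"]*(s@s)); m=cal["mtx"]
    return s*[m[0,0],m[1,1]]+[m[0,2],m[1,2]]
def tri(rays):
    A=np.zeros((3,3));b=np.zeros(3)
    for p,d in rays:
        d=d/np.linalg.norm(d);M=np.eye(3)-np.outer(d,d);A+=M;b+=M@p
    x=np.linalg.solve(A,b); return x,[np.linalg.norm(np.cross(x-p,d/np.linalg.norm(d))) for p,d in rays]
E
python3 - <<'E'
import cv2
t=cv2.imread('pics/top0.png')[135:280,140:320]; cv2.imwrite('pics/t0z.png',cv2.resize(t,None,fx=4,fy=4,interpolation=cv2.INTER_CUBIC))
t=cv2.imread('pics/side0.png')[225:355,150:350]; cv2.imwrite('pics/s0z.png',cv2.resize(t,None,fx=4,fy=4,interpolation=cv2.INTER_CUBIC))
E
```

```text
(no output)
```

View pics/t0z.png

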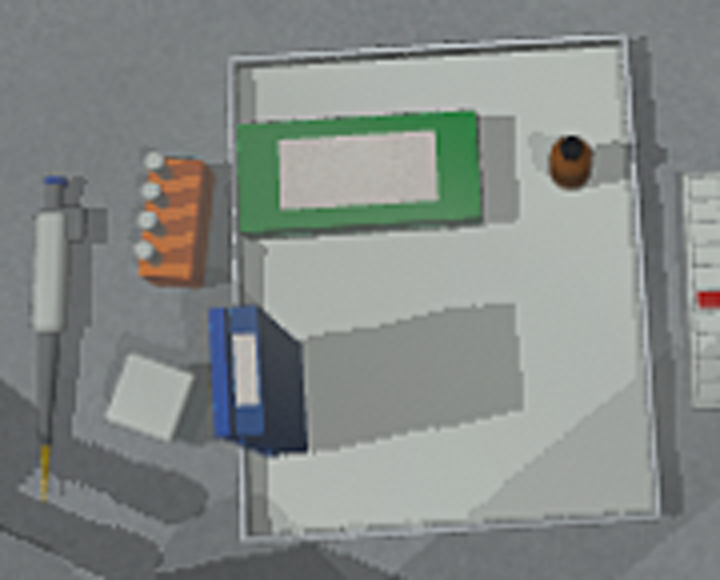

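View pics/s0z.png

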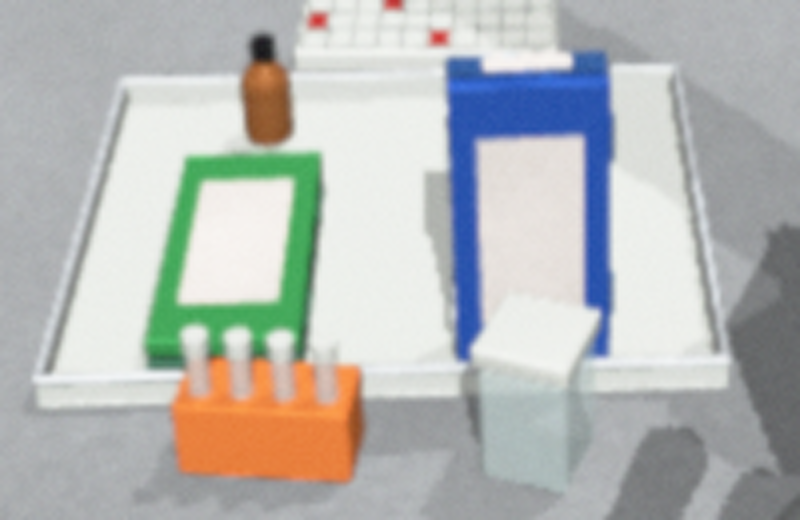

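```bash
python3 - <<'E'
from h import *
T=r.get_calibration("top");S=r.get_calibration("side")
f=lambda u,v:((u+.5)/4-.5+140,(v+.5)/4-.5+135)
g=lambda u,v:((u+.5)/4-.5+150,(v+.5)/4-.5+225)
print("rim");C=[plane(T,f(*q),.02) for q in [(231,58),(628,37),(658,517),(241,540)]];print(np.round(C,4))
print([np.linalg.norm(C[i]-C[i-1]).round(4) for i in range(4)])
C=[plane(S,g(*q),.02) for q in [(37,377),(122,77),(677,66),(728,357)]];print(np.round(C,4))
print("boxtop");C=[plane(T,f(*q),.204) for q in [(210,308),(258,306),(266,438),(215,440)]];print(np.round(C,4))
print("foot edge");print(np.round([plane(T,f(*q),.004) for q in [(305,342),(306,453)]],4))
print("tri top lid edge corners")
for a,b in [((210,308),(448,78)),((215,440),(610,76)),((258,306),(448,58)),((266,438),(607,53))]:
    x,e=tri([ray(T,f(*a)),ray(S,g(*b))]);print(x.round(4),np.round(e,4))
print("green top");print(np.round([plane(T,f(*q),.04) for q in [(238,126),(476,111),(482,220),(240,235)]],4))
print("drop",plane(T,f(571,150),.084), "jar",[plane(T,f(*q),.092).round(3) for q in [(131,354),(193,378),(172,440),(106,415)]])
E
```

```text
rim
[[ 0.7407  0.2522  0.02  ]
 [ 0.75   -0.0868  0.02  ]
 [ 0.3436 -0.097   0.02  ]
 [ 0.3334  0.2415  0.02  ]]
[np.float64(0.4074), np.float64(0.3392), np.float64(0.4065), np.float64(0.3386)]
[[ 0.7415  0.2546  0.02  ]
 [ 0.7548 -0.0857  0.02  ]
 [ 0.3459 -0.0945  0.02  ]
 [ 0.3343  0.2406  0.02  ]]
boxtop
[[0.4934 0.2284 0.204 ]
 [0.4939 0.1941 0.204 ]
 [0.4003 0.1884 0.204 ]
 [0.3997 0.2243 0.204 ]]
foot edge
[[0.4967 0.191  0.004 ]
 [0.404  0.1905 0.004 ]]
tri top lid edge corners
[0.4937 0.2279 0.2064] [0.0007 0.0007]
[0.4019 0.2241 0.2044] [0.0023 0.0023]
[0.4954 0.1949 0.1998] [0.0008 0.0008]
[0.4028 0.1892 0.1987] [0.0021 0.0021]
green top
[[0.6744 0.2416 0.04  ]
 [0.6817 0.0432 0.04  ]
 [0.5888 0.0399 0.04  ]
 [0.5816 0.2391 0.04  ]]
drop [ 0.63421727 -0.03362965  0.084     ] jar [array([0.478, 0.314, 0.092]), array([0.458, 0.265, 0.092]), array([0.41 , 0.281, 0.092]), array([0.43 , 0.333, 0.092])]
```

```bash
python3 -m pendant '[[1.55,2.9,-0.55,0,0,0,0],[1.55,2.9,-0.55,0,0,0,0],[1.55,2.9,-0.55,0,0,0,0],[1.55,2.9,-0.55,0,0,0,0],[1.55,2.9,-0.55,0,0,0,0],[1.55,2.9,-0.55,0,0,0,0],[1.55,2.9,-0.55,0,0,0,0],[1.55,2.9,-0.55,0,0,0,0],[1.55,2.9,-0.55,0,0,0,0],[1.55,2.9,-0.55,0,0,0,0],[1.55,2.9,-0.55,0,0,0,0],[0,0,0,0,0,5,0],[0,0,0,0,0,5,0],[0,0,0,0,0,5,0]]'
```

```text
time_s: 1.27
ee_pos: [0.4383, -0.3061, 0.277]
eef_rot: [[-0.016, 1.0, -0.01], [1.0, 0.016, 0.014], [0.015, -0.01, -1.0]]
ft_force: [-1.7, -1.4, -0.1]
gripper_width: 0.0859
```

```bash
python3 -m pendant '[[3.5,0,-0.3,0,0,0,0],[3.5,0,-0.3,0,0,-1,0],[3.5,0,-0.3,0,0,0,0],[3.5,0,-0.3,0,0,0,0],[3.5,0,-0.3,0,0,0,0],[3.5,0,-0.3,0,0,0,0],[3.5,0,-0.3,0,0,0,0],[3.5,0,-0.3,0,0,0,0],[3,0,-0.3,0,0,0,0],[0,0,0,0,0,0,0],[0,0,0,0,0,0,0]]'
python3 - <<'E'
from h import *
o=r.get_obs();print(o['ee_pos'],o['eef_rot'].round(3),r.get_calibration("wrist"))
cv2.imwrite("pics/w1.png",r.get_image("wrist"))
E
```

```text
time_s: 2.18
ee_pos: [0.4279, 0.0178, 0.303]
eef_rot: [[-0.027, 0.999, -0.022], [0.999, 0.028, 0.019], [0.019, -0.022, -1.0]]
ft_force: [0.3, -0.8, 0.2]
gripper_width: 0.0853
[0.42790191 0.01784944 0.3030016 ] [[-0.027  0.999 -0.022]
 [ 0.999  0.028  0.019]
 [ 0.019 -0.022 -1.   ]] {'mtx': array([[302.60968794,   0.        , 282.31104117],
       [  0.        , 302.60968794, 210.68513707],
       [  0.        ,   0.        ,   1.        ]]), 'k1': 0.02139440233559863, 'position': array([0.35504919, 0.01291438, 0.45509289]), 'rotation': array([[-0.02695256,  0.95991145,  0.27900461],
       [ 0.99947856,  0.02091276,  0.02460212],
       [ 0.0177811 ,  0.27952221, -0.95997456]])}
```

View pics/w1.png

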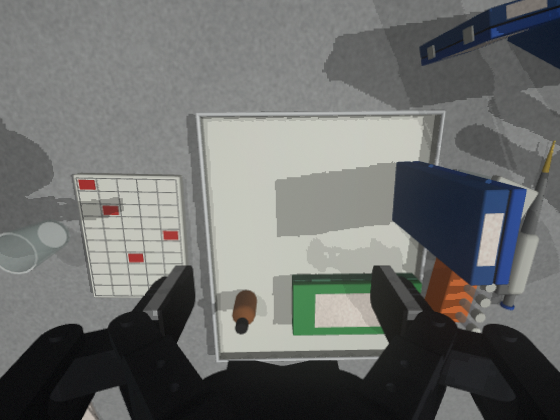

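```bash
python3 - <<'E'
import cv2
w=cv2.imread('pics/w1.png')
cv2.imwrite('pics/w1a.png',cv2.resize(w[140:300,360:540],None,fx=4,fy=3.7,interpolation=cv2.INTER_CUBIC))
import numpy as np
g=w[240:360,100:460]; g=np.clip(g.astype(float)*2,0,255).astype('uint8')
cv2.imwrite('pics/w1b.png',cv2.resize(g,None,fx=2,fy=2,interpolation=cv2.INTER_CUBIC))
E
```

```text
(no output)
```

View pics/w1a.png

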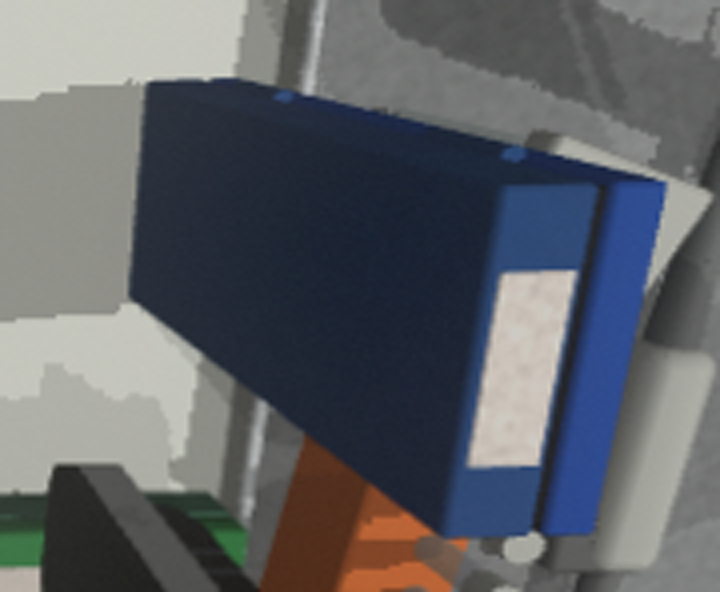

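View pics/w1b.png

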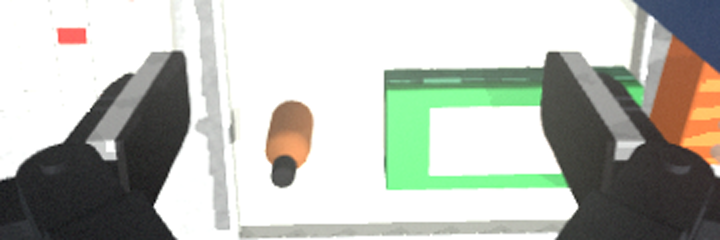

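```bash
python3 - <<'E'
from h import *
W=r.get_calibration("wrist");T=r.get_calibration("top");S=r.get_calibration("side")
f=lambda u,v:((u+.5)/4-.5+140,(v+.5)/4-.5+135)
g=lambda u,v:((u+.5)/4-.5+150,(v+.5)/4-.5+225)
w=lambda u,v:((u+.5)/4-.5+360,(v+.5)/3.7-.5+140)
for n,a,t,s,z in [("back near",(500,185),(266,438),(607,53),.204),("back far",(443,537),(258,306),(448,58),.204),("lid near",(665,183),(215,440),(610,76),.204),("lid far",(595,537),(210,308),(448,78),.204),("foot near",(147,83),(306,453),None,.004),("foot far",(130,298),(305,342),None,.004)]:
    R=[ray(W,w(*a)),ray(T,f(*t))]+([ray(S,g(*s))] if s else [])
    x,e=tri(R);print(n,plane(W,w(*a),z).round(4),x.round(4),np.round(e,4))
# rims from wrist: inner left rim top etc
E
```

```text
back near [0.4059 0.1903 0.204 ] [0.4039 0.1906 0.2008] [0.0029 0.0037 0.0013]
back far [0.4963 0.1962 0.204 ] [0.4958 0.1961 0.2017] [0.0019 0.002  0.001 ]
lid near [0.4047 0.2249 0.204 ] [0.4028 0.2241 0.2047] [0.0018 0.0031 0.0014]
lid far [0.4955 0.2314 0.204 ] [0.4937 0.2283 0.2069] [0.0005 0.0009 0.0008]
foot near [0.4073 0.1919 0.004 ] [0.4049 0.1892 0.0114] [0.0015 0.0015]
foot far [0.4981 0.1973 0.004 ] [0.4929 0.1887 0.0235] [0.0011 0.0011]
```

```bash
python3 -m pendant '[[3.2,0.4,0,-1.2,-1.1,-1.2,0],[3.2,0.4,0,0,0,0,0],[3.2,0.4,0,0,0,0,0],[3.2,0.4,0,0,0,0,0],[3.2,0.4,0,0,0,0,0],[3.0,0.4,0,0,0,0,0],[0,0,0,0,0,0,0],[0,0,0,0,0,0,0]]'
python3 - <<'E'
from h import *
o=r.get_obs();print(o['ee_pos'],o['eef_rot'].round(3),o['joint_positions'].round(2))
cv2.imwrite("pics/w2.png",r.get_image("wrist"))
s=r.get_image("side");cv2.imwrite("pics/s2.png",cv2.resize(s[150:350,200:400],None,fx=3,fy=3,interpolation=cv2.INTER_CUBIC))
E
```

```text
time_s: 2.9
ee_pos: [0.4476, 0.2068, 0.3011]
eef_rot: [[-0.03, 1.0, -0.001], [1.0, 0.03, -0.004], [-0.004, -0.001, -1.0]]
ft_force: [1.3, 0.2, 0.6]
gripper_width: 0.0854
[0.44755677 0.20682657 0.30108216] [[-0.03   1.    -0.001]
 [ 1.     0.03  -0.004]
 [-0.004 -0.001 -1.   ]] [ 0.84 -0.22 -0.02  0.   -1.78 -2.38]
```

View pics/w2.png

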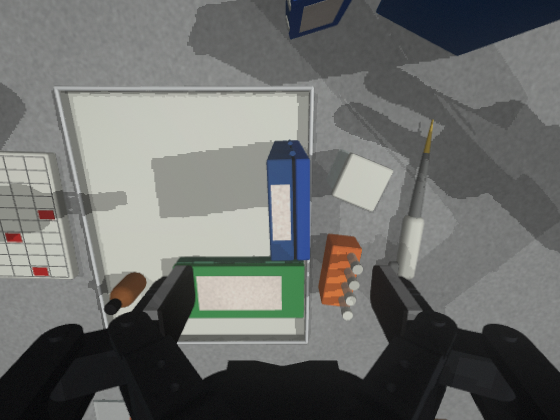

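View pics/s2.png

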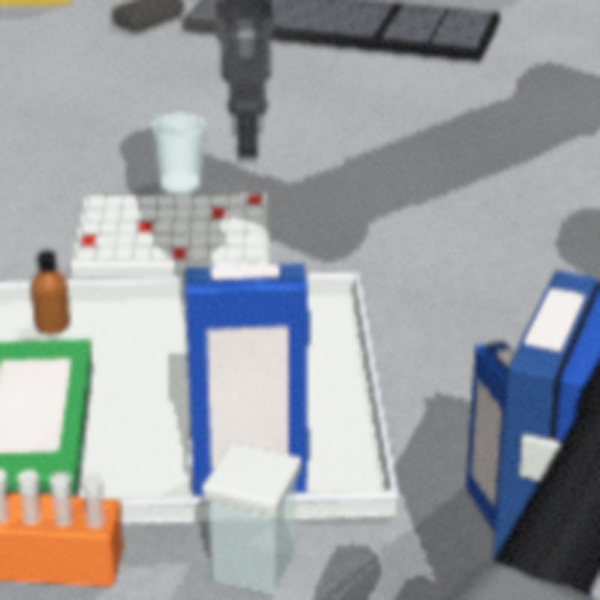

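```bash
python3 - <<'E'
from h import *
S=r.get_calibration("side")
p,d=ray(S,(200+247.5/3-.5,150+157/3-.5))
for y in (.25,.264): print(p+d*(y-p[1])/d[1])
W=r.get_calibration("wrist")
for uv in [(192,266),(177,266),(372,266),(390,267)]:
  p,d=ray(W,uv); x=p+d*(.2752-.301+0)/1
  for z in (.275,.285,.3,.315,.325): q=p+d*(z-p[2])/d[2]; print(uv,z,(q-[.4476,.2068,.301]).round(4))
E
```

```text
[0.44706913 0.25       0.32225186]
[0.4468403  0.264      0.32922557]
(192, 266) 0.275 [ 0.0185 -0.0591 -0.026 ]
(192, 266) 0.285 [ 0.0131 -0.0559 -0.016 ]
(192, 266) 0.3 [ 0.0051 -0.0511 -0.001 ]
(192, 266) 0.315 [-0.003  -0.0463  0.014 ]
(192, 266) 0.325 [-0.0083 -0.0431  0.024 ]
(177, 266) 0.275 [ 0.0187 -0.0688 -0.026 ]
(177, 266) 0.285 [ 0.0134 -0.0651 -0.016 ]
(177, 266) 0.3 [ 0.0053 -0.0594 -0.001 ]
(177, 266) 0.315 [-0.0027 -0.0538  0.014 ]
(177, 266) 0.325 [-0.0081 -0.05    0.024 ]
(372, 266) 0.275 [ 0.0148  0.0573 -0.026 ]
(372, 266) 0.285 [ 0.0097  0.0539 -0.016 ]
(372, 266) 0.3 [ 0.002   0.0488 -0.001 ]
(372, 266) 0.315 [-0.0058  0.0438  0.014 ]
(372, 266) 0.325 [-0.0109  0.0404  0.024 ]
(390, 267) 0.275 [ 0.0151  0.0689 -0.026 ]
(390, 267) 0.285 [ 0.01    0.0649 -0.016 ]
(390, 267) 0.3 [ 0.0022  0.0588 -0.001 ]
(390, 267) 0.315 [-0.0055  0.0528  0.014 ]
(390, 267) 0.325 [-0.0107  0.0487  0.024 ]
```

```bash
python3 -m pendant '[[0.4,0.25,2.5,0,0,0,0],[0,0,2.8,0,0,0,0],[0,0,2.8,0,0,0,0],[0,0,2.8,0,0,0,0],[0,0,2.3,0,0,0,0],[0,0,0,0,0,0,0.25],[0,0,0,0,0,0,0.25],[0,0,0,0,0,0,0.25]]' 20
python3 - <<'E'
from h import *
o=r.get_obs();print(o['ee_pos'],o['eef_rot'].round(3),o['joint_positions'].round(2))
cv2.imwrite("pics/w3.png",r.get_image("wrist"))
s=r.get_image("side");cv2.imwrite("pics/s3.png",cv2.resize(s[150:350,200:400],None,fx=3,fy=3,interpolation=cv2.INTER_CUBIC))
E
```

```text
time_s: 3.67
ee_pos: [0.4536, 0.1996, 0.1691]
eef_rot: [[-0.014, 1.0, 0.006], [1.0, 0.014, 0.001], [0.001, 0.006, -1.0]]
ft_force: [-0.7, 0.4, -1.1]
gripper_width: 0.064
[0.45357197 0.19957281 0.16912426] [[-0.014  1.     0.006]
 [ 1.     0.014  0.001]
 [ 0.001  0.006 -1.   ]] [ 0.83 -0.25 -0.28  0.   -1.53 -2.38]
```

View pics/w3.png

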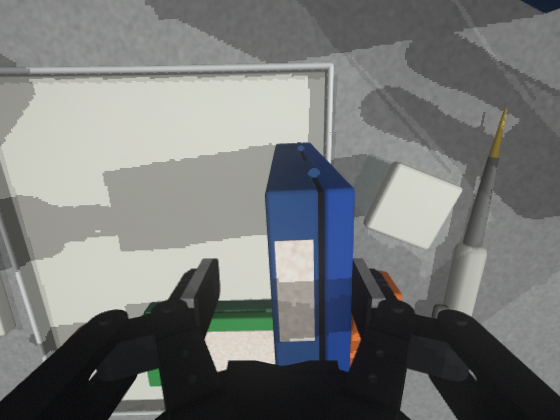

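View pics/s3.png

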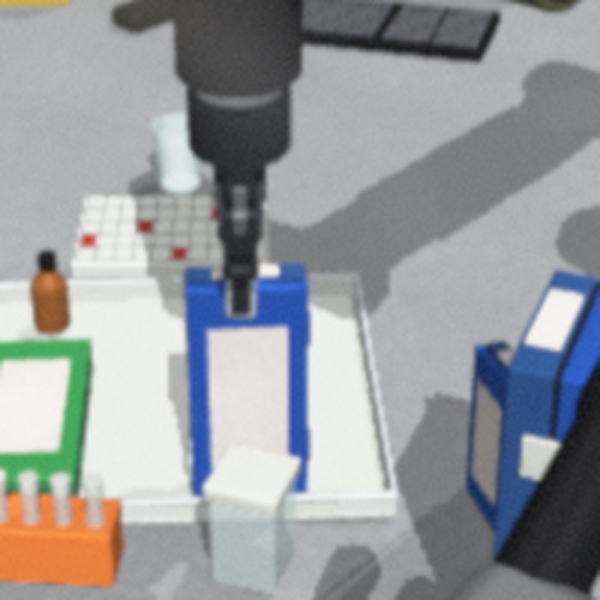

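```bash
python3 -m pendant '[[0.6,-0.2,0.2,0,0,-0.8,0.25],[0.2,0,0,0,0,0,0.42],[0,0,0,0,0,0,0.42],[0,0,0,0,0,0,0.42]]' 20
python3 -m pendant '[[-0.86,0,-0.08,0,3,0,0.42],[-0.86,0,-0.08,0,3,0,0.42],[-0.86,0,-0.08,0,3,0,0.42],[-0.86,0,-0.08,0,3,0,0.42],[0,0,0,0,0,0,0.42]]' 20
python3 - <<'E'
from h import *
o=r.get_obs();print(o['ee_pos'],o['eef_rot'].round(3),o['joint_positions'].round(2))
w=r.get_image("wrist")
t=r.get_image("top");cv2.imwrite("pics/t4.png",np.hstack([cv2.resize(t[150:290,140:320],None,fx=3,fy=3)[:420],w[:,60:]])[:, :1040]) 
cv2.imwrite("pics/c4.png",np.hstack([cv2.resize(t[150:290,140:270],None,fx=3,fy=3),w[:,150:550]]))
E
```

```text
time_s: 4.1
ee_pos: [0.4533, 0.2102, 0.1727]
eef_rot: [[-0.03, 0.999, 0.014], [1.0, 0.03, 0.007], [0.006, 0.014, -1.0]]
ft_force: [-0.1, 0.4, -0.4]
gripper_width: 0.0497
time_s: 4.52
ee_pos: [0.4543, 0.1776, 0.174]
eef_rot: [[-0.04, 0.999, 0.008], [0.974, 0.037, 0.223], [0.223, 0.016, -0.975]]
ft_force: [0.6, -0.2, 0.1]
gripper_width: 0.0492
[0.45427349 0.17761419 0.17398955] [[-0.04   0.999  0.008]
 [ 0.974  0.037  0.223]
 [ 0.223  0.016 -0.975]] [ 0.65 -0.34 -0.3  -0.18 -1.47 -2.17]
```

View pics/c4.png

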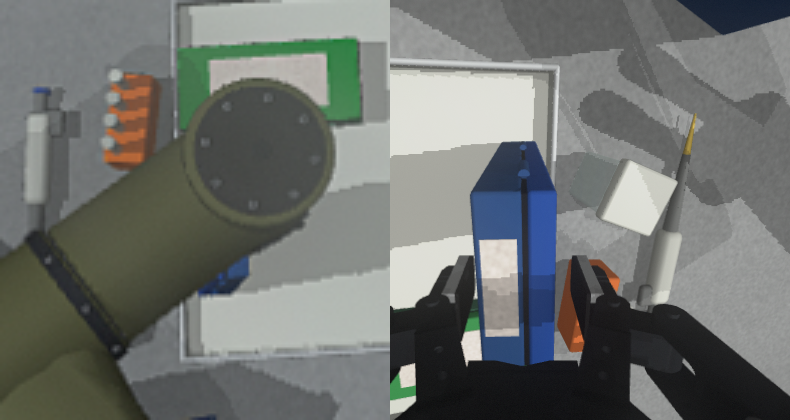

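```bash
python3 -m pendant '[[-1.0,0,-0.05,0,3,0,0.42],[-1.0,0,-0.05,0,3,0,0.42],[-0.95,0,-0.05,0,3,0,0.42],[-0.9,0,-0.05,0,3,0,0.42],[0,0,0,0,0,0,0.42]]' 20
python3 - <<'E'
from h import *
o=r.get_obs();print(o['ee_pos'],o['eef_rot'].round(3),o['joint_positions'].round(2))
w=r.get_image("wrist");s=r.get_image("side")
cv2.imwrite("pics/c5.png",np.hstack([cv2.resize(s[180:340,210:340],None,fx=2.625,fy=2.625),w[:,150:550]]))
E
```

```text
time_s: 5.03
ee_pos: [0.4554, 0.1436, 0.1636]
eef_rot: [[-0.048, 0.999, -0.005], [0.907, 0.046, 0.42], [0.419, 0.016, -0.908]]
ft_force: [1.3, 0.5, -1.0]
gripper_width: 0.0495
[0.45543754 0.14355753 0.16361747] [[-0.048  0.999 -0.005]
 [ 0.907  0.046  0.42 ]
 [ 0.419  0.016 -0.908]] [ 0.4  -0.34 -0.29 -0.4  -1.47 -1.91]
```

View pics/c5.png

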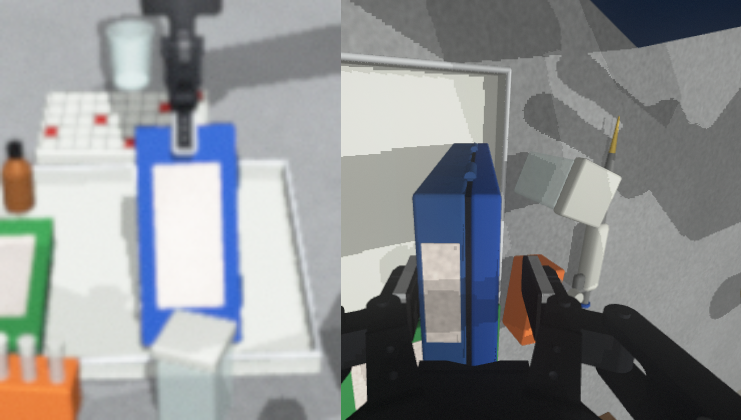

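```bash
python3 -m pendant '[[-0.95,0,-0.05,0,3,0,0.42],[-0.95,0,-0.05,0,3,0,0.42],[-0.9,0,-0.05,0,3,0,0.42],[-0.9,0,-0.05,0,3,0,0.42],[-0.9,0,-0.05,0,3,0,0.42],[-0.9,0,-0.05,0,3,0,0.42],[0,0,0,0,0,0,0.42]]' 20
python3 - <<'E'
from h import *
o=r.get_obs();print(o['ee_pos'],o['eef_rot'].round(3),o['joint_positions'].round(2))
w=r.get_image("wrist");s=r.get_image("side")
cv2.imwrite("pics/c6.png",np.hstack([cv2.resize(s[180:340,210:340],None,fx=2.625,fy=2.625),w[:,150:550]]))
E
```

```text
time_s: 5.72
ee_pos: [0.458, 0.1011, 0.1374]
eef_rot: [[-0.058, 0.998, -0.032], [0.732, 0.064, 0.678], [0.678, 0.016, -0.735]]
ft_force: [-0.3, -0.5, -1.6]
gripper_width: 0.0495
[0.45798192 0.10109465 0.13743784] [[-0.058  0.998 -0.032]
 [ 0.732  0.064  0.678]
 [ 0.678  0.016 -0.735]] [ 0.01 -0.2  -0.23 -0.75 -1.58 -1.5 ]
```

View pics/c6.png

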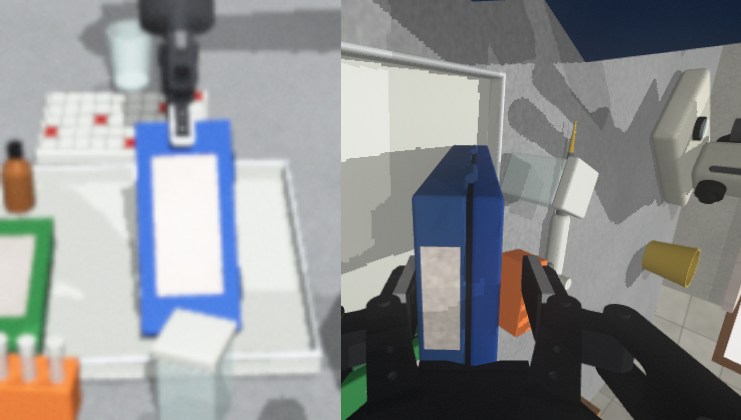

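```bash
cat > plan.py <<'E'
import numpy as np,sys
def tcp(phi,L,w,al,tip=.023,F=(.1925,.004)):
    a=np.radians(al);p=np.radians(phi)
    C=np.array(F)+L*np.array([-np.sin(p),np.cos(p)])
    n=np.array([np.cos(a),np.sin(a)]);d=np.array([np.sin(a),-np.cos(a)])
    return C+w/2*n+tip*d
E
python3 - <<'E'
from plan import *
al=42.7;a=np.radians(al);n=np.array([np.cos(a),np.sin(a)]);d=np.array([np.sin(a),-np.cos(a)])
prev=np.array([.1011,.1374])
for phi,L,w in [(43.1,.183,.0495),(48,.184,.06),(54,.185,.07),(60,.186,.08),(66,.187,.0855),(72,.188,.0855),(77,.190,.0855),(81,.192,.0855),(84,.194,.0855)]:
    t=tcp(phi,L,w,al);D=(t-prev)*100;print(phi,t.round(4),"dx %.2f dz %.2f"%(D@n,D@d));prev=t
E
```

```text
43.1 [0.1012 0.1375] dx 0.02 dz 0.00
48 [0.0934 0.1306] dx -1.05 dz -0.02
54 [0.0842 0.1196] dx -1.43 dz 0.18
60 [0.0764 0.1072] dx -1.41 dz 0.38
66 [0.0687 0.0921] dx -1.59 dz 0.58
72 [0.0607 0.0742] dx -1.80 dz 0.78
77 [0.0544 0.0588] dx -1.51 dz 0.70
81 [0.0499 0.0461] dx -1.19 dz 0.63
84 [0.0466 0.0364] dx -0.90 dz 0.49
```

```bash
python3 -m pendant '[[-0.5,0,0,0,0,0,0.36],[-0.5,0,0,0,0,0,0.30],[-0.7,0,0.1,0,0,0,0.24],[-0.7,0,0.1,0,0,0,0.18],[-0.7,0,0.2,0,0,0,0.12],[-0.7,0,0.2,0,0,0,0.06],[0,0,0,0,0,0,0.06]]' 20
python3 - <<'E'
from h import *
o=r.get_obs();print(o['ee_pos'],o['eef_rot'].round(3),o['joint_positions'].round(2))
w=r.get_image("wrist");s=r.get_image("side")
cv2.imwrite("pics/c7.png",np.hstack([cv2.resize(s[180:340,210:340],None,fx=2.625,fy=2.625),w[:,150:550]]))
E
```

```text
time_s: 6.4
ee_pos: [0.4602, 0.0796, 0.1069]
eef_rot: [[-0.068, 0.997, -0.036], [0.737, 0.075, 0.671], [0.672, 0.019, -0.74]]
ft_force: [-0.0, -2.0, -1.7]
gripper_width: 0.0802
[0.46020736 0.0796143  0.10689547] [[-0.068  0.997 -0.036]
 [ 0.737  0.075  0.671]
 [ 0.672  0.019 -0.74 ]] [-0.03 -0.15 -0.24 -0.73 -1.56 -1.42]
```

View pics/c7.png

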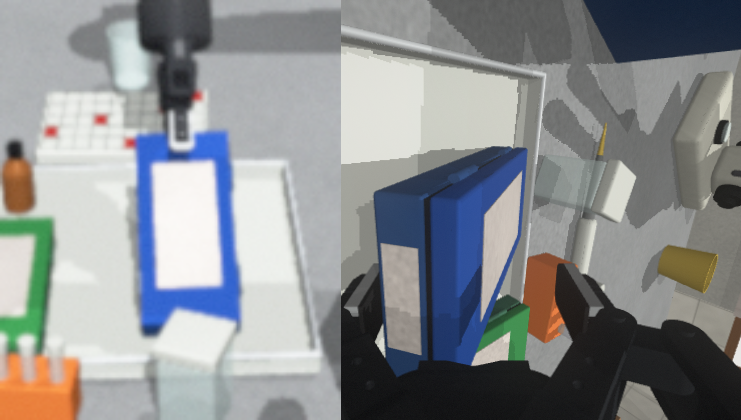

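```bash
python3 -m pendant '[[-0.8,0,-0.1,0,0,0,0],[-0.8,0,0.2,0,0,0,0],[-0.85,0,0.3,0,0,0,0],[-0.85,0,0.4,0,0,0,0],[0,0,0,0,0,0,0]]' 20
python3 - <<'E'
from h import *
o=r.get_obs();print(o['ee_pos'],o['eef_rot'].round(3),o['joint_positions'].round(2))
w=r.get_image("wrist");s=r.get_image("side")
cv2.imwrite("pics/c8.png",np.hstack([cv2.resize(s[180:340,210:340],None,fx=2.625,fy=2.625),w[:,150:550]]))
E
```

```text
time_s: 6.92
ee_pos: [0.4632, 0.0592, 0.078]
eef_rot: [[-0.071, 0.997, -0.034], [0.737, 0.075, 0.672], [0.672, 0.023, -0.74]]
ft_force: [-0.3, -0.6, -1.9]
gripper_width: 0.0856
[0.46315001 0.05922952 0.07801088] [[-0.071  0.997 -0.034]
 [ 0.737  0.075  0.672]
 [ 0.672  0.023 -0.74 ]] [-0.07 -0.1  -0.25 -0.73 -1.54 -1.35]
```

View pics/c8.png

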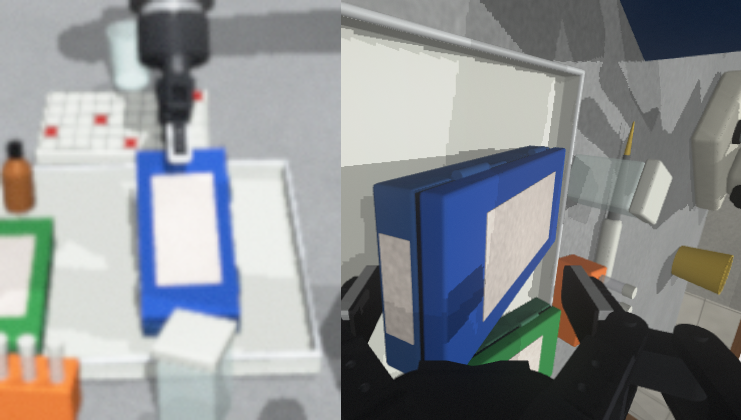

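```bash
python3 -m pendant '[[-0.75,0,0.3,0,0,0,0],[-0.75,0,0.35,0,0,0,0],[-0.75,0,0.4,0,0,0,0],[-0.75,0,0.4,0,0,0,0],[0,0,0,0,0,0,0]]' 20
python3 - <<'E'
from h import *
o=r.get_obs();print(o['ee_pos'],o['eef_rot'].round(3),o['joint_positions'].round(2))
w=r.get_image("wrist");s=r.get_image("side")
cv2.imwrite("pics/c9.png",np.hstack([cv2.resize(s[180:340,210:340],None,fx=2.625,fy=2.625),w[:,150:550]]))
E
```

```text
time_s: 7.43
ee_pos: [0.466, 0.0464, 0.0464]
eef_rot: [[-0.074, 0.997, -0.031], [0.737, 0.076, 0.672], [0.672, 0.026, -0.74]]
ft_force: [-0.1, -0.8, -3.2]
gripper_width: 0.0851
[0.4659982  0.04637049 0.0464124 ] [[-0.074  0.997 -0.031]
 [ 0.737  0.076  0.672]
 [ 0.672  0.026 -0.74 ]] [-0.09 -0.05 -0.26 -0.73 -1.51 -1.29]
```

View pics/c9.png

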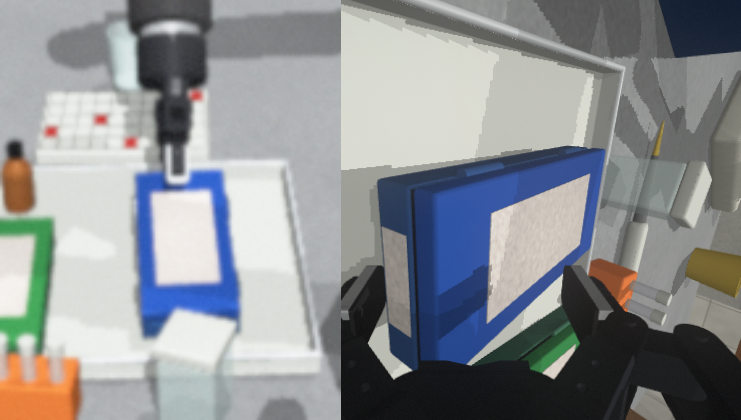

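```bash
python3 -m pendant '[[-0.4,0,0.28,0,0,0,0],[-0.4,0,0.28,0,0,0,0],[-0.4,0,0.28,0,0,0,0],[0,0,0,0,0,0,0]]' 20
python3 - <<'E'
from h import *
o=r.get_obs();print(o['ee_pos'],o['ft_force'])
w=r.get_image("wrist");s=r.get_image("side")
cv2.imwrite("pics/c10.png",np.hstack([cv2.resize(s[180:340,210:340],None,fx=2.625,fy=2.625),w[:,150:550]]))
E
```

```text
time_s: 7.87
ee_pos: [0.4683, 0.0436, 0.034]
eef_rot: [[-0.078, 0.997, -0.028], [0.737, 0.077, 0.672], [0.672, 0.031, -0.74]]
ft_force: [-0.4, 0.8, 0.1]
gripper_width: 0.0851
[0.46828233 0.04364181 0.03403919] [-0.38326915  0.78726624  0.13531805]
```

View pics/c10.png

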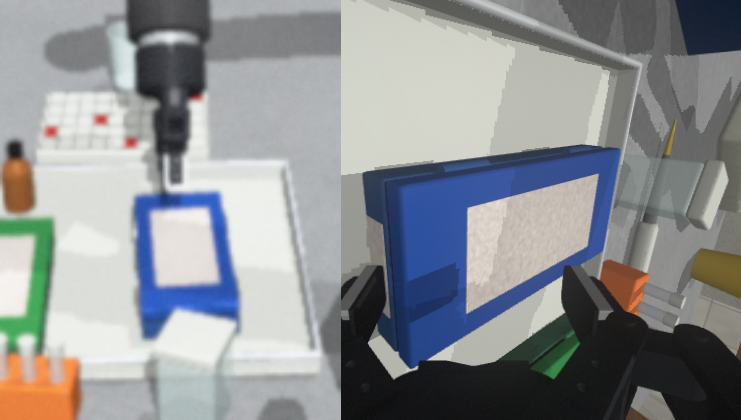

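```bash
python3 - <<'E'
from h import *
t=r.get_image("top")
s=r.get_image("side")
cv2.imwrite("pics/t11.png",cv2.resize(t[150:290,140:320],None,fx=4,fy=4,interpolation=cv2.INTER_CUBIC))
cv2.imwrite("pics/s11.png",cv2.resize(s[225:355,210:350],None,fx=4,fy=4,interpolation=cv2.INTER_CUBIC))
E
```

```text
(no output)
```

View pics/t11.png

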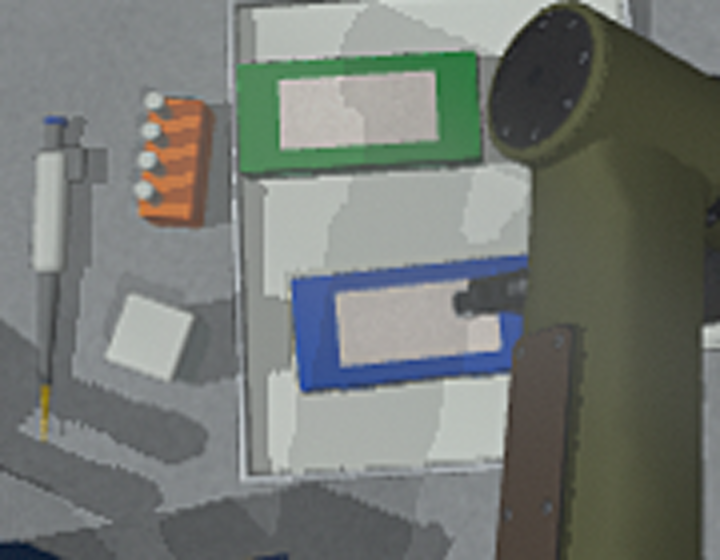

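View pics/s11.png

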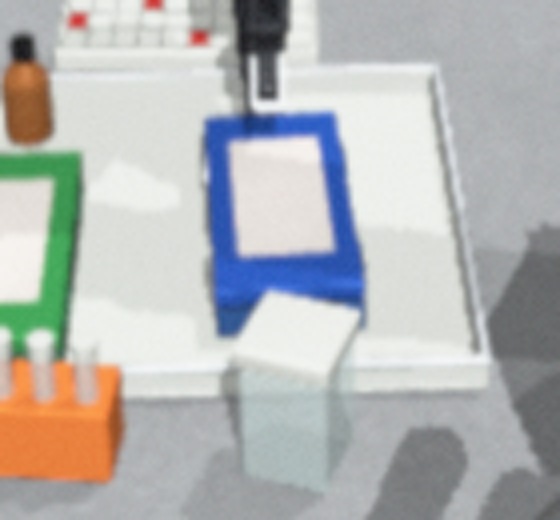

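```bash
python3 - <<'E'
from h import *
T=r.get_calibration("top");S=r.get_calibration("side");W=r.get_calibration("wrist")
f=lambda u,v:((u+.5)/4-.5+140,(v+.5)/4-.5+150)
g=lambda u,v:((u+.5)/4-.5+210,(v+.5)/4-.5+225)
w=lambda u,v:(u-341+150,v)
for n,s,t,ww in [("foot far",(216,288),(292,281),(618,147)),("foot near",(364,285),(303,392),None),("top far",(206,122),None,None),("top near",(337,114),None,(385,180)),]:
    print(n,"S.04",plane(S,g(*s),.04).round(4), t and plane(T,f(*t),.04).round(4), ww and plane(W,w(*ww),.04).round(4))
x,e=tri([ray(S,g(337,114)),ray(W,w(385,180))]);print(x.round(4),e)
for nm,q in [("green",[(238,66),(476,51),(482,160),(240,175)])]: print(np.round([plane(T,f(*a),.04) for a in q],4))
E
```

```text
foot far S.04 [0.4965 0.1988 0.04  ] [0.4925 0.1962 0.04  ] [0.4054 0.1874 0.04  ]
foot near S.04 [0.4066 0.1967 0.04  ] [0.4022 0.1875 0.04  ] None
top far S.04 [0.511  0.0113 0.04  ] None None
top near S.04 [0.4207 0.0023 0.04  ] None [ 0.4196 -0.0111  0.04  ]
[ 0.4208 -0.0079  0.0336] [np.float64(0.0001762780648205503), np.float64(0.00017627806482057605)]
[[0.6744 0.2416 0.04  ]
 [0.6817 0.0432 0.04  ]
 [0.5888 0.0399 0.04  ]
 [0.5816 0.2391 0.04  ]]
```

```bash
python3 -m pendant '[[0,0,-1.0,0,0,0,0],[0,0,-2,0,0,0,0],[0,0,-3,0,0,0,0],[0,0,-3,0,0,0,0],[0,0,-2,0,-3,0,0],[1,0,-1,0,-6,0,0.5],[1,0,-0.5,0,-6,0,1],[1,0,-0.5,0,-6,0,1],[1,0,-0.5,0,-6,0,1],[1,0,-0.5,0,-6,0,1],[0,0,0,0,-6,0,1],[0,0,0,0,0,0,1],[0,0,0,0,0,0,1]]' 20
python3 - <<'E'
from h import *
o=r.get_obs();print(o['ee_pos'],o['ft_force'],o['eef_rot'].round(3),o['joint_positions'].round(2))
w=r.get_image("wrist")
cv2.imwrite("pics/w12.png",w)
E
```

```text
time_s: 9.15
ee_pos: [0.4713, -0.0097, 0.1866]
eef_rot: [[-0.069, 0.996, 0.053], [0.997, 0.067, 0.031], [0.028, 0.055, -0.998]]
ft_force: [-0.7, -0.6, -0.8]
gripper_width: -0.0002
[ 0.47127698 -0.00973054  0.18661374] [-0.71477752 -0.60834489 -0.79388493] [[-0.069  0.996  0.053]
 [ 0.997  0.067  0.031]
 [ 0.028  0.055 -0.998]] [ 0.4  -0.37 -0.34 -0.01 -1.54 -1.91]
```

View pics/w12.png

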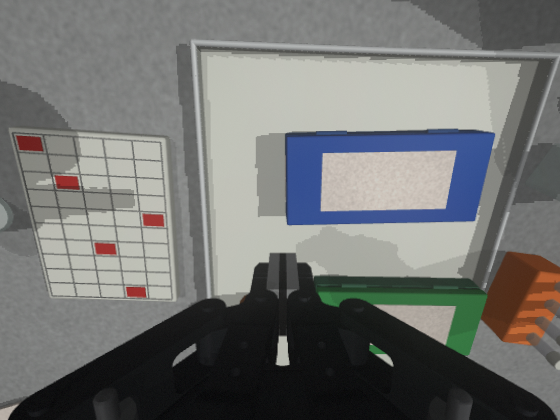

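```bash
python3 - <<'E'
from h import *
W=r.get_calibration("wrist")
for n,q,z in [("topnear",(287,135),.04),("topfar",(288,223),.04),("footfar",(477,221),.04),("footnear",(493,133),.04),("rimL near top",(554,57),.02),("rimR",(193,43),.02),("rimRlow",(212,305),.02)]:
    print(n,plane(W,q,z).round(4))
for z in (.17,.18,.19,.2,.21): print(z,(plane(W,(270,254),z)-r.get_obs()['ee_pos']).round(4),(plane(W,(297,254),z)-r.get_obs()['ee_pos']).round(4))
E
```

```text
topnear [ 0.4204 -0.0055  0.04  ]
topfar [0.5102 0.0021 0.04  ]
footfar [0.4966 0.2015 0.04  ]
footnear [0.4067 0.1897 0.04  ]
rimL near top [0.3375 0.2382 0.02  ]
rimR [ 0.3478 -0.095   0.02  ]
rimRlow [ 0.6335 -0.0822  0.02  ]
0.17 [ 0.0052 -0.007  -0.0164] [ 0.0043  0.0094 -0.0164]
0.18 [-0.0003 -0.0071 -0.0064] [-0.0011  0.0082 -0.0064]
0.19 [-0.0058 -0.0073  0.0036] [-0.0065  0.007   0.0036]
0.2 [-0.0112 -0.0075  0.0136] [-0.0119  0.0059  0.0136]
0.21 [-0.0167 -0.0076  0.0236] [-0.0174  0.0047  0.0236]
```

```bash
python3 -m pendant '[[-2,-1,0.5,3.1,-1.6,2.4,1],[-1.9,-1,0.5,0,0,0,1],[0,0,2.5,0,0,0,1],[0,0,3,0,0,0,1],[0,0,3,0,0,0,1],[0,0,2.5,0,0,0,1],[0,0,0,0,0,0,1],[0,0,0,0,0,0,1]]' 20
```

```text
time_s: 9.87
ee_pos: [0.4523, -0.0585, 0.0637]
eef_rot: [[-0.003, 1.0, -0.002], [1.0, 0.003, 0.014], [0.014, -0.002, -1.0]]
ft_force: [1.5, -0.8, 0.7]
gripper_width: -0.0001
```

```bash
python3 -m pendant '[[0.6,0,1.2,0,-0.8,-1.4,1],[0.5,0,1.2,0,0,0,1],[0,0,1.2,0,0,0,1],[0,0,0,0,0,0,1],[0,0,0,0,0,0,1]]' 20
python3 - <<'E'
from h import *
w=r.get_image("wrist");s=r.get_image("side")
cv2.imwrite("pics/c13.png",np.hstack([cv2.resize(s[190:350,210:340],None,fx=2.625,fy=2.625),w[:,100:540]]))
E
```

```text
time_s: 10.28
ee_pos: [0.4552, -0.0472, 0.031]
eef_rot: [[-0.025, 1.0, 0.005], [1.0, 0.025, 0.002], [0.002, 0.005, -1.0]]
ft_force: [-0.1, 0.0, 0.2]
gripper_width: -0.0002
```

View pics/c13.png

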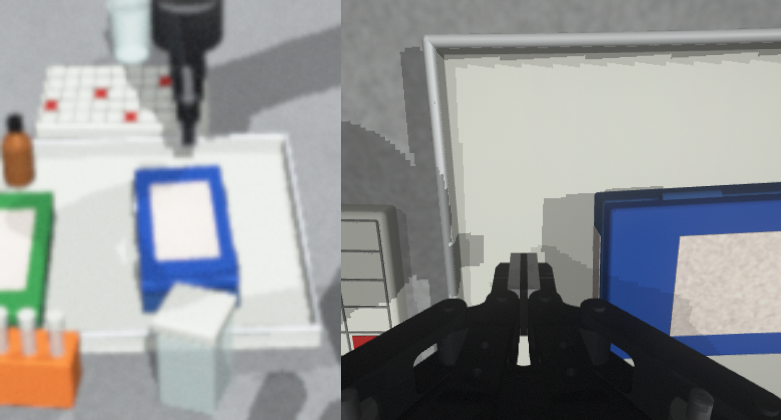

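```bash
python3 - <<'E'
from h import *
S=r.get_calibration("side")
p,d=ray(S,(210+188/2.625-.3,190+148/2.625-.3))
for y in (-.033,-.047): print(p+d*(y-p[1])/d[1])
E
python3 -m pendant '[[0,0,0.8,0,0,0,1],[0,0,0.8,0,0,0,1],[0,0,0.3,0,0,0,1],[0,0,0,0,0,0,1]]' 20
```

```text
[ 0.45576669 -0.033       0.04154804]
[ 0.45604165 -0.047       0.03299139]
time_s: 10.72
ee_pos: [0.4566, -0.0466, 0.0124]
eef_rot: [[-0.025, 1.0, 0.008], [1.0, 0.025, 0.003], [0.003, 0.009, -1.0]]
ft_force: [0.7, -0.3, 0.1]
gripper_width: -0.0001
```

```bash
python3 -m pendant '[[0.7,0,0.3,0,0,0,1],[0.7,0,0,0,0,0,1],[0.7,0,0,0,0,0,1],[0.5,0,0,0,0,0,1],[0.5,0,0,0,0,0,1],[0.5,0,0,0,0,0,1],[0,0,0,0,0,0,1]]' 20
python3 - <<'E'
from h import *
w=r.get_image("wrist");s=r.get_image("side")
cv2.imwrite("pics/c14.png",np.hstack([cv2.resize(s[190:350,210:340],None,fx=2.625,fy=2.625),w[:,100:540]]))
E
```

```text
time_s: 11.3
ee_pos: [0.4553, -0.007, 0.0091]
eef_rot: [[-0.025, 1.0, 0.008], [1.0, 0.025, 0.002], [0.002, 0.008, -1.0]]
ft_force: [-0.6, 0.5, 0.0]
gripper_width: 0.0
```

View pics/c14.png

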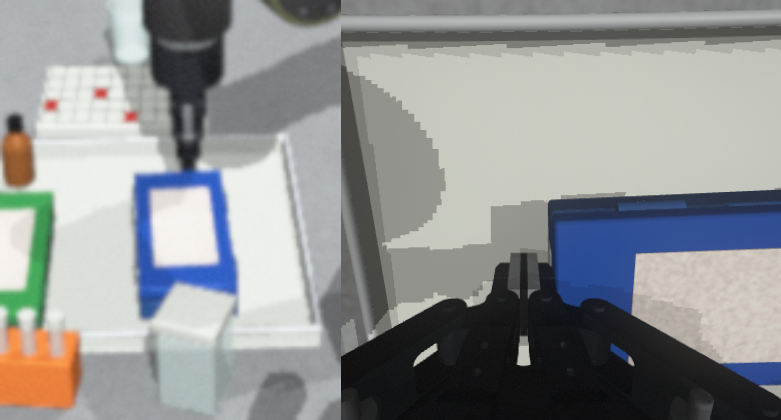

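```bash
python3 -m pendant '[[0.5,0,0,0,0,0,1],[0.5,0,0,0,0,0,1],[0.5,0,0,0,0,0,1],[0.5,0,0,0,0,0,1],[0.5,0,0,0,0,0,1],[0,0,0,0,0,0,1]]' 20
python3 - <<'E'
from h import *
w=r.get_image("wrist");s=r.get_image("side")
cv2.imwrite("pics/c15.png",np.hstack([cv2.resize(s[190:350,210:340],None,fx=2.625,fy=2.625),w[:,100:540]]))
E
```

```text
time_s: 11.9
ee_pos: [0.4544, 0.0185, 0.0093]
eef_rot: [[-0.023, 1.0, 0.007], [1.0, 0.023, 0.0], [0.0, 0.007, -1.0]]
ft_force: [-0.4, -0.5, -0.8]
gripper_width: 0.0002
```

View pics/c15.png

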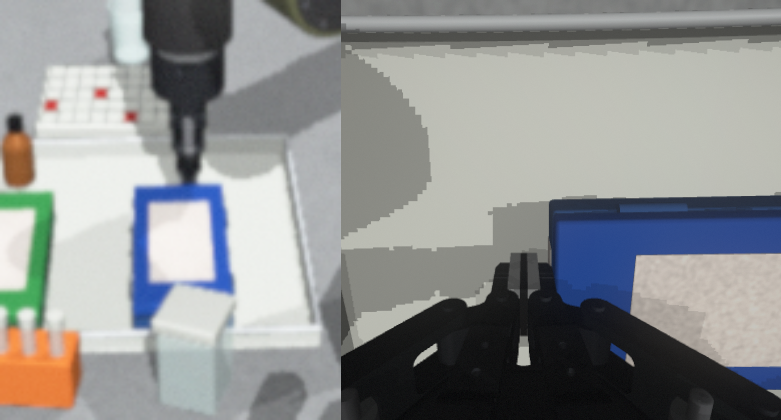

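```bash
python3 -m pendant '[[0.3,0,0,0,0,0,1],[0.3,0,0,0,0,0,1],[0,0,0,0,0,0,1]]' 20
python3 - <<'E'
from h import *
t=r.get_image("top");s=r.get_image("side")
cv2.imwrite("pics/c16.png",np.hstack([cv2.resize(s[230:340,220:340],None,fx=3.5,fy=3.5,interpolation=cv2.INTER_CUBIC),cv2.resize(t[170:280,190:295],None,fx=3.5,fy=3.5,interpolation=cv2.INTER_CUBIC)]))
E
```

```text
time_s: 12.25
ee_pos: [0.4543, 0.0243, 0.0093]
eef_rot: [[-0.022, 1.0, 0.007], [1.0, 0.022, 0.0], [0.0, 0.007, -1.0]]
ft_force: [-0.8, -0.4, -1.0]
gripper_width: 0.0
```

View pics/c16.png

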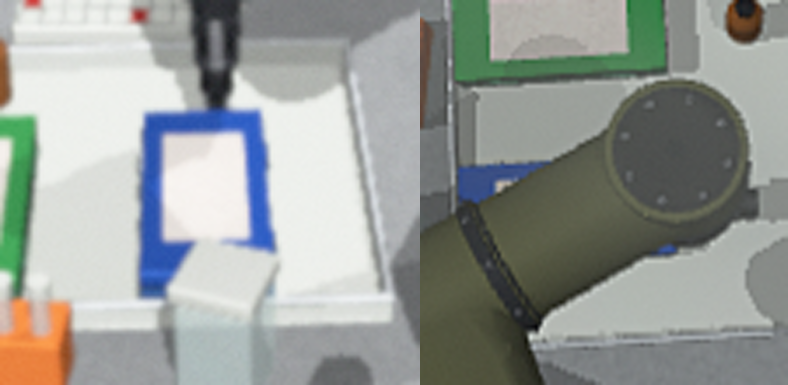

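```bash
python3 -m pendant '[[0.25,0,0,0,0,0,1],[0.25,0,0,0,0,0,1],[0,0,0,0,0,0,1]]' 20; python3 -m pendant '[[0.2,0,0,0,0,0,1],[0.2,0,0,0,0,0,1]]' 20
```

```text
time_s: 12.6
ee_pos: [0.4541, 0.0282, 0.0094]
eef_rot: [[-0.022, 1.0, 0.006], [1.0, 0.022, -0.002], [-0.002, 0.006, -1.0]]
ft_force: [-0.0, -2.0, -0.2]
gripper_width: 0.0
time_s: 12.77
ee_pos: [0.4537, 0.0283, 0.0095]
eef_rot: [[-0.021, 1.0, 0.005], [1.0, 0.021, -0.01], [-0.011, 0.005, -1.0]]
ft_force: [3.3, -13.0, -0.9]
gripper_width: 0.0001
```

```bash
python3 -m pendant '[[-0.5,0,0,0,0,0,1],[-1.5,0,0,0,0,0,1],[-2,0,0,0,0,0,1],[-1,0,-2,0,0,0,1],[0,0,-3,0,0,0,1],[0,0,-3,0,0,0,1],[0,0,-3,0,0,0,1],[0,0,-3,0,0,0,1],[0,0,0,0,0,0,1],[0,0,0,0,0,0,1]]' 20
python3 - <<'E'
from h import *
w=r.get_image("wrist");s=r.get_image("side");t=r.get_image("top")
cv2.imwrite("pics/w17.png",w)
cv2.imwrite("pics/c17.png",np.hstack([cv2.resize(s[230:340,220:340],None,fx=3.5,fy=3.5,interpolation=cv2.INTER_CUBIC),cv2.resize(t[170:280,190:295],None,fx=3.5,fy=3.5,interpolation=cv2.INTER_CUBIC)]))
E
```

```text
time_s: 13.6
ee_pos: [0.4535, -0.0205, 0.1549]
eef_rot: [[-0.021, 1.0, 0.005], [1.0, 0.021, -0.002], [-0.003, 0.005, -1.0]]
ft_force: [0.4, -0.1, -1.6]
gripper_width: -0.0003
```

View pics/w17.png

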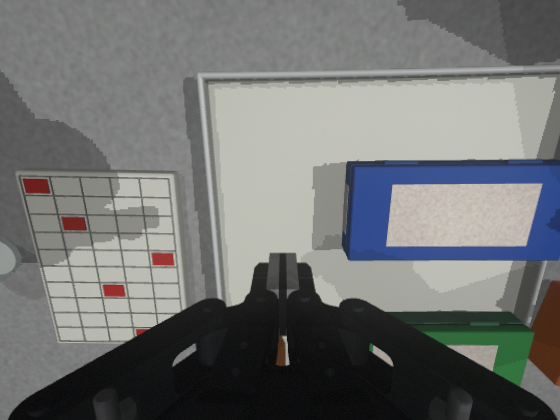

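View pics/c17.png

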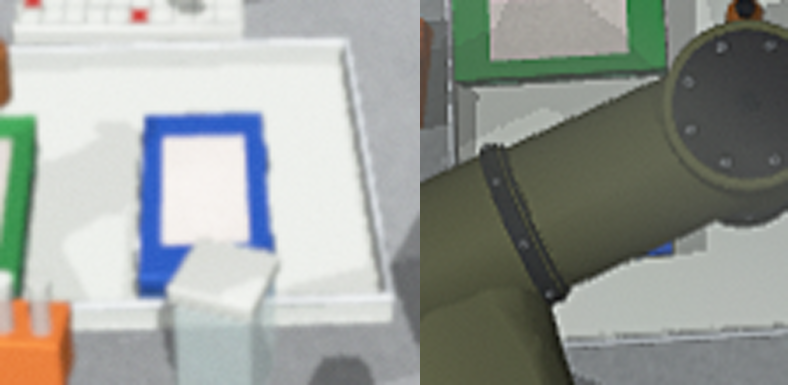

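```bash
python3 -m pendant '[[2,0,-3,0,0,0,1],[3,-1,-3,0,0,0,1],[3.5,-1,0,0,0,0,1],[3.5,-1,0,0,0,0,1],[3.5,-1,0,0,0,0,1],[3,-1,0,0,0,0,1],[0,0,0,0,0,0,1],[0,0,0,0,0,0,1]]' 20
python3 - <<'E'
from h import *
import pickle
W=r.get_calibration("wrist");w=r.get_image("wrist");pickle.dump(W,open("W18.pkl","wb"))
cv2.imwrite("pics/w18.png",w)
E
```

```text
time_s: 14.42
ee_pos: [0.3924, 0.1704, 0.2037]
eef_rot: [[-0.019, 1.0, -0.014], [1.0, 0.019, -0.009], [-0.009, -0.014, -1.0]]
ft_force: [-0.3, -0.7, -0.1]
gripper_width: -0.0001
```

View pics/w18.png

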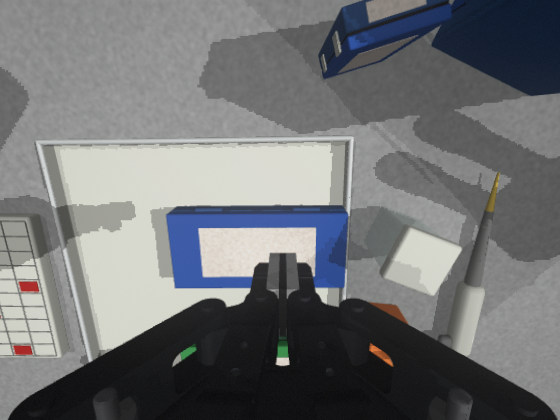

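```bash
python3 - <<'E'
from h import *
w=cv2.imread("pics/w18.png")
cv2.imwrite('pics/w18a.png',cv2.resize(w[190:310,300:400],None,fx=5,fy=5,interpolation=cv2.INTER_CUBIC))
cv2.imwrite('pics/w18b.png',cv2.resize(w[190:310,150:250],None,fx=5,fy=5,interpolation=cv2.INTER_CUBIC))
E
```

```text
(no output)
```

View pics/w18a.png

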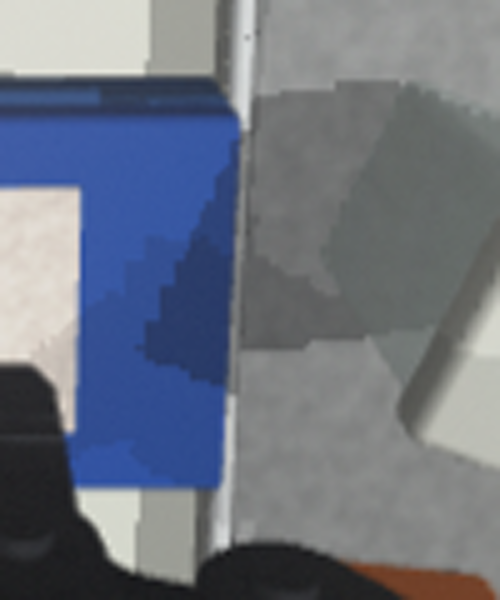

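```bash
python3 - <<'E'
from h import *
import pickle
W=pickle.load(open("W18.pkl","rb"))
g=lambda u,v:((u+.5)/5-.5+300,(v+.5)/5-.5+190)
A=plane(W,g(239,115),.04);B=plane(W,g(222,487),.04)
I1=plane(W,g(235,40),.02);I2=plane(W,g(212,540),.02);O1=plane(W,g(256,40),.02);O2=plane(W,g(231,540),.02)
print("foot",A.round(4),B.round(4),np.degrees(np.arctan2(*(B-A)[[1,0]])))
for P,Q in((I1,I2),(O1,O2)):
    print(P.round(4),Q.round(4),np.degrees(np.arctan2(*(Q-P)[[1,0]])))
    n=np.array([-(Q-P)[1],(Q-P)[0]]);n/=np.linalg.norm(n);print("dist mm",[(1000*((X-P)[:2]@n)).round(1) for X in(A,B)])
E
```

```text
foot [0.4134 0.2394 0.04  ] [0.5044 0.2426 0.04  ] 2.023501677837519
[0.4016 0.2415 0.02  ] [0.5313 0.2458 0.02  ] 1.9304842287009953
dist mm [np.float64(-2.4), np.float64(-2.3)]
[0.4015 0.2462 0.02  ] [0.5311 0.2506 0.02  ] 1.9325426462922974
dist mm [np.float64(-7.2), np.float64(-7.1)]
```

```bash
python3 -m pendant '[[-3,0,-3,0,0,0,1],[-3.5,1,-1,0,0,0,1],[-3.5,1,0,0,0,0,1],[-3.5,1,0,0,0,0,1],[-3.5,1,0,0,0,0,1],[-3.5,1,0,0,0,0,1],[-3.5,0,0,0,0,0,1],[-3.5,0,0,0,0,0,1],[-3.5,0,0,0,0,0,1],[-3.5,0,0,0,0,0,1],[-3.5,0,0,0,0,0,1],[-3.5,0,0,0,0,0,1],[0,0,0,0,0,0,1]]' 20
python3 - <<'E'
from h import *
t=r.get_image("top")
cv2.imwrite("pics/t19.png",cv2.resize(t[145:280,190:300],None,fx=5,fy=5,interpolation=cv2.INTER_CUBIC))
E
```

```text
time_s: 15.55
ee_pos: [0.4445, -0.2758, 0.239]
eef_rot: [[-0.007, 1.0, -0.029], [1.0, 0.006, -0.013], [-0.013, -0.029, -0.999]]
ft_force: [0.0, 0.8, 0.4]
gripper_width: 0.0001
```

View pics/t19.png

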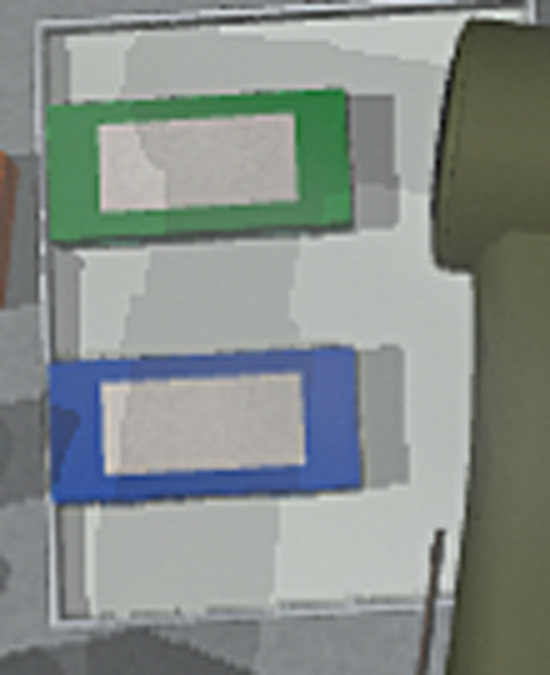

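```bash
python3 - <<'E'
from h import *
T=r.get_calibration("top");t=r.get_image("top").astype(float)
b,g,rr=t[...,0],t[...,1],t[...,2]
d=np.array([-.028,.9996])  # tray x
def ends(score,rows,c0,c1,thr):
    L=[];R=[]
    for v in rows:
        s=score[v,c0:c1]; k=np.where(s>thr)[0]; a,e=k[0],k[-1]
        l=a-1+(thr-s[a-1])/(s[a]-s[a-1]); q=e+(s[e]-thr)/(s[e]-s[e+1])
        L.append(plane(T,(c0+l,v),.04)[:2]);R.append(plane(T,(c0+q,v),.04)[:2])
    return np.array(L),np.array(R)
for n,sc,rows in [("green",g-np.maximum(b,rr),range(168,190)),("blue",b-np.maximum(g,rr),range(221,242))]:
    L,R=ends(sc,rows,192,292,25)
    fl=np.polyfit(L[:,0],L[:,1],1);fr=np.polyfit(R[:,0],R[:,1],1)
    print(n,"foot slope deg",np.degrees(np.arctan(fl[0])).round(2),"top",np.degrees(np.arctan(fr[0])).round(2),"foot tray-x",np.median(L@d).round(4),"foot end fit residual mm",(1000*np.std(L[:,1]-np.polyval(fl,L[:,0]))).round(2),"len",((np.median(L,0)-np.median(R,0))@d).round(4))
    for th in (1.5,1.7,1.9):
        dd=np.array([-np.sin(np.radians(th)),np.cos(np.radians(th))]);print(th,(np.median(L@dd)).round(4))
E
```

```text
green foot slope deg 3.0 top 0.84 foot tray-x 0.2232 foot end fit residual mm 0.43 len 0.1992
1.5 0.2243
1.7 0.2221
1.9 0.2198
blue foot slope deg 1.56 top 2.41 foot tray-x 0.226 foot end fit residual mm 0.25 len 0.1989
1.5 0.2269
1.7 0.2253
1.9 0.2237
```

```bash
python3 - <<'E'
from h import *
print(r.finish_job())
E
```

```text
the job is handed in; nothing more can be done
None
```

The blue box is lying on its back, lid up, with its foot end square against the tray's left-hand rim. I handed the job in at about 15.6 s on the clock; no verdict is reported.

**What I did:** I placed the half-open jaws on either side of the top end and tipped the box away from the rim with the lid-side finger. The other finger held it from below as it went down. Then I closed the fingers, pushed the box along the tray and stopped when the wrist force rose to about 13 N at the rim.

**Last checks:**
- **Flat:** seen from above, the box measures 199 mm long at lid height, so it lies flat.
- **Square to the rim:** the wrist camera shows the foot end parallel to the rim within about 0.1°.
- **Gap to the rim:** the wrist view alone gave about 2.4 mm. Measured against the green box's known 4 mm gap, the top view gave about 0.1–1.4 mm. The two disagree, but both are within 4 mm.
- **Green box:** its corner pixels gave the same positions after the lowering as at the start. It looked unmoved in the last top view, though I did not re-measure its corners there.
- **Everything else:** I saw nothing else disturbed. The arm was well clear at the end.

**What disagreed:**
- **Last part of the lowering:** the box slid off the fingertip a little early, an estimated 20 mm or less above the floor. I worked out at most about 4 rad/s for that, under the 5 rad/s limit, but could not measure it.
- **Fingertip position:** the open fingertips appeared about 23 mm behind the TCP in the images, not near it as the text implies. I planned the moves with the measured value.

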